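# Set the kitchen scale to grams and tare the jug

## Robot

A 6-joint arm with a two-finger parallel gripper is mounted at the origin on the work surface. World frame = base frame: x ahead of the robot, y to its left, z up, the work surface at z = 0. Lengths are in mm, angles in rad, forces in N, time in s.
With the tool pointing down it reaches from about 275 to 1000 mm from the base axis. Payload 8.4 kg.
Tool frame: the origin (TCP) lies between the finger pads, 19 mm behind the fingertips; this is the grasp point; z points along the fingers, y is the line along which they close (so a half turn about z gives the same grasp; the last joint's range is limited). The gripper opens to 85 mm and grips with 20 to 120 N. Pads are 22 mm wide; open, the fingers measure 114 mm over their backs; the gripper's body (76 mm by 85 mm) begins 54 mm behind the grasp point. The pads swing forward as they close: fully open they stand 13 mm farther back than shut.
Start: joints at [-1.16, 0.353, 1.633, -0, 1.155, -0.002], TCP at [250.734, -572.504, 249.981] pointing down, gripper open.
Joint ranges: [-2.63, 2.63], [-0.92, 2.1], [0.06, 2.66], [-1.3, 4.44], [0, 2.69], [-3.02, 3.02]. Speed limits (rad/s): [2.22, 2.22, 2.79, 3.14, 3.14, 3.14].

## Interface

Orientations are given as [roll, pitch, yaw] about the fixed x, y, z axes, in that order (R = Rz(yaw) Ry(pitch) Rx(roll)).
In Python, from rig import r, cams gives the robot as it stands. The module is installed in compiled form; this text tells all that it offers.
- The arm moves only by the tool send_rows, never from a script. Its argument "targets" is one flat list of numbers, 7 for each row, row after row: the shift along the tool's x, y, z in m, then the turn, a rotation vector about the tool's x, y, z in rad, then the opening, from -1 (shut) to 1 (fully open). In form: [tx, ty, tz, wx, wy, wz, fingers, tx, ty, tz, wx, wy, wz, fingers, ...]. A call has 1 to 12 rows; each row is the pose to reach, as a shift and turn from the pose commanded when the call began, along the tool's axes at that moment; what a row does not reach only later rows make up. A row lasts 1/12 s, in which the tool goes at most 41.7 mm and 7.16 degrees, less where a joint would pass 70% of its speed; a pose out of reach is approached as far as the arm can. A call with a gripper value outside its range is refused whole. The fingers move at their own pace and stop on an object; "grip_force" is the grip in N (left out, the last holds). Time passes only in rows, so rows that repeat a pose let the fingers close. It gives the time, the measured TCP pose, the force, the opening and the grip force at its end, in the units of the state.
- r.sense(): the state, without advancing time (a new reading comes with each control period).
- cams.grab_frame(name): name is "scene" or "top" or "wrist"; returns a dict with "color" (384x512x3 uint8, blue, green, red), "fx", "fy", "cx", "cy" (pixels), "xyz" and "attitude" of the camera in the world. Camera axes: x right, y down, z forward; pixel columns grow to the right and rows downward; lengths in mm; the calibration is good to about 2 mm. A picture is of the moment at which its call begins. There is no depth.
- r.sign_off(): hands the job in; it is judged then, once.
The state is a dict: "clock": time; "qpos": joint angles; "qvel": joint speeds; "joint_efforts": joint torques, N m; "eef_pos": TCP position; "tcp_rot": TCP orientation; "contact_force": force on the tool from outside, world axes, zero at the start; "wrist_torque": the same for the moment, N m; "opening": opening from 0.0 (shut) to 1.0 (fully open); "grasp_force": force on a finger pad.
Only numpy, scipy, OpenCV 4.12 (cv2) and the standard library are available. Lean on these libraries where they do the work, as an engineer would, in place of code of your own. Each camera call takes 0.05 s, during which the arm holds its last target. There are 200 camera calls.

## Task

The scale with the empty measuring jug on it is reading in ounces: press the blue unit button fully down and let it come up, to change to grams, then do the same with the green tare button, to zero out the jug. Press lightly, with nothing but the fingertips; do not press the red on/off button, and leave the jug, the rest of the scale and everything else on the worktop untouched. Finish with the hand drawn well clear of the scale and jug.

Things in the scene. Friction and masses are not known exactly. Their poses are not given: they have to be found in the camera images.
- scale: White digital kitchen scale, fixed, 250 mm (x) by 200 mm (y). Origin: centre of its underside, on the worktop. Flat deck at 22 mm; round steel plate 160 mm across, top at 28 mm, centred at x +35 mm. The three buttons stand on the deck in a row near the robot-side edge, at x -102 mm and y -60, 0, +60 mm; which is where changes each run. A flush display lies between the buttons and the plate.
- power (a joint): How far the red on/off button is pressed: 0 = up, 0.006 m = fully down. It counts as pressed beyond 0.0015. A spring returns it: it starts to move at about 1.5 N and takes 5 N to reach its stop, which is hard. Over 25 N on it is too much.
- power_top (a point): Centre of the top face of the red on/off button's cap (moves with it): a flat round cap 26 mm across, white symbol a ring with a stroke; at rest its top is 9 mm above the deck (31 mm above the worktop), 3 mm above the deck when fully down.
- power_base: Thin grey ring, 33 mm across, round the foot of the red on/off button, with the cap it carries. Origin on the deck at the button's axis.
- unit (a joint): How far the blue unit button is pressed: 0 = up, 0.006 m = fully down. It counts as pressed beyond 0.0035. A spring returns it: it starts to move at about 1.5 N and takes 5 N to reach its stop, which is hard. Over 25 N on it is too much.
- unit_top (a point): Centre of the top face of the blue unit button's cap (moves with it): a flat round cap 26 mm across, white symbol two opposed arrows; at rest its top is 9 mm above the deck (31 mm above the worktop), 3 mm above the deck when fully down.
- unit_base: Thin grey ring, 33 mm across, round the foot of the blue unit button, with the cap it carries. Origin on the deck at the button's axis.
- tare (a joint): How far the green tare button is pressed: 0 = up, 0.006 m = fully down. It counts as pressed beyond 0.0035. A spring returns it: it starts to move at about 1.5 N and takes 5 N to reach its stop, which is hard. Over 25 N on it is too much.
- tare_top (a point): Centre of the top face of the green tare button's cap (moves with it): a flat round cap 26 mm across, white symbol an upright oval; at rest its top is 9 mm above the deck (31 mm above the worktop), 3 mm above the deck when fully down.
- tare_base: Thin grey ring, 33 mm across, round the foot of the green tare button, with the cap it carries. Origin on the deck at the button's axis.
- jug: Clear glass measuring jug with a teal rim and red marks, empty, standing loose on the scale's plate: 104 mm across the rim, 100 mm tall (rim about 128 mm above the worktop), 0.3 to 0.6 kg. Origin: centre of its underside. The handle stands out along the jug's own +x to 95 mm from its axis, never towards the buttons; the spout points the other way, to 62 mm.
- grater: Steel box grater with black foot and top handle, loose, 120 x 100 mm at the foot, 233 mm tall. Origin: centre of its underside.
- board: Wooden chopping board, fixed, 320 (x) x 200 (y) x 20 mm. Origin: centre of its underside.
- courgette: Whole dark green courgette lying loose on the board along its own x, 185 mm long, 44 mm thick. Origin: below its middle, at the board's top.
- end_a: Cut-off courgette end, stem up, loose on the worktop, 42 mm across, 36 mm tall. Origin: centre of its underside.
- end_b: Cut-off courgette end, pale cut face up, loose on the worktop, 44 mm across, 24 mm tall. Origin: centre of its underside.
- peeler: Black vegetable peeler lying loose on the board along its own x, 155 mm long, 64 mm wide at the head, 12 mm thick. Origin: under it, 88 mm from the handle's end.
- mill: Dark wooden pepper mill, loose, 54 mm across, 156 mm tall. Origin: centre of its underside.
- bowl: Blue ceramic bowl, loose, 170 mm across, 75 mm tall. Origin: centre of its underside.
Things that resemble listed ones, but are neither listed nor needed, are in the scene too. Of the things that look like the jug, the smallest one is meant.

How it is judged (in metres and radians):
On the way, in this order (a step that is already met when the one before it is completed fails the run):
1. the blue unit button is pressed (beyond 3.5 of its 6 mm) with the tare button up (value of joint unit above 0.0035 m and value of joint tare below 0.001 m), for 0.05 s.
2. the unit button has come up again, the tare button still up (value of joint each of unit, tare below 0.001 m), for 0.05 s.
3. the green tare button is pressed (beyond 3.5 of its 6 mm) with the unit button up (value of joint tare above 0.0035 m and value of joint unit below 0.001 m), for 0.05 s.
At the end, for the whole second after the job is handed in: All three buttons are up (within 1 mm), the jug stands upright and still within 8 mm of where it stood, the other loose things are within 15 mm of where they lay, and the tool point is more than 100 mm from the tare button and from the foot of the jug (all of step 2 and value of joint power below 0.001 m and distance between the grasp point and tare_top above 0.1 m and distance between the grasp point and jug above 0.1 m and distance of jug from where it was at the start of the episode below 0.008 m and angle between jug's own z axis and vertical below 0.05 rad and linear speed of jug below 0.01 m/s and distance of each of grater, courgette, end_a, end_b, peeler, mill, bowl from where it was at the start of the episode below 0.015 m); the robot touches nothing.
It fails at once if the red on/off button is pressed (beyond 1.5 mm) (value of joint power above 0.0015 m).
It fails at once if a button is pressed with more than 25 N (contact force between any of the fingers, the arm and power_base above 25 N or contact force between any of the fingers, the arm and unit_base above 25 N or contact force between any of the fingers, the arm and tare_base above 25 N).
It fails at once if the jug is touched (more than 0.5 N) or shifted by more than 8 mm (contact force between any of the fingers, the arm and jug above 0.5 N or distance of jug from where it was at the start of the episode above 0.008 m).
It fails at once if the robot presses on the scale's case or plate (more than 2 N) (contact force between any of the fingers, the arm and scale above 2 N).
It fails at once if the robot touches something else on the worktop (more than 1 N), or such a thing is shifted, lifted or carried (more than 15 mm) (contact force between any of the fingers, the arm and grater above 1 N or contact force between any of the fingers, the arm and board above 1 N or contact force between any of the fingers, the arm and courgette above 1 N or contact force between any of the fingers, the arm and end_a above 1 N or contact force between any of the fingers, the arm and end_b above 1 N or contact force between any of the fingers, the arm and peeler above 1 N or contact force between any of the fingers, the arm and mill above 1 N or contact force between any of the fingers, the arm and bowl above 1 N or distance of any of grater, courgette, end_a, end_b, peeler, mill, bowl from where it was at the start of the episode above 0.015 m).
It also fails if it takes over 40 s, if anything falls off the work surface, if the arm or the gripper's body presses on something with over 40 N, if the wrist force passes 120 N, or if a joint passes its speed limit or range.

## Working session

There is one attempt and no reset: what is moved stays moved. The work goes in short steps, Python scripts to look and compute and a tool call to move; the robot and the scene stay as the last step left them, time stands still between calls to the robot, and variables do not carry over. Pictures are saved under pics/ and viewed, at most 10 in all, crops included, and the job is handed in when it is done.

Besides the shell and the picture viewer there is one more tool, called after "Emit:" in YAML: its name, and indented under it one key for each argument. send_rows: Moves the arm, as the interface text tells. Its arguments: {"type":"object","properties":{"targets":{"type":"array"},"grip_force":{"type":"number"}},"required":["targets"]}

```bash
mkdir -p pics; python3 - <<'E'
from rig import r,cams
import cv2,numpy as np
for n in("scene","top"):
    f=cams.grab_frame(n); cv2.imwrite(f"pics/{n}0.png",f["color"]); print(n,{k:v for k,v in f.items() if k!="color"})
s=r.sense();print(s)
E
```

```text
scene {'fx': 438.13455030362087, 'fy': 438.13455030362087, 'cx': 259.7588482383565, 'cy': 192.63001480775546, 'xyz': array([1154.03342202,  397.60052461, 1141.84527454]), 'attitude': array([-2.49320669,  0.00885591,  2.04928944])}
top {'fx': 456.8944165655383, 'fy': 456.8944165655383, 'cx': 251.40400702014736, 'cy': 194.5537847076465, 'xyz': array([ 351.82492776,    9.64646505, 1367.56136752]), 'attitude': array([-3.08548433, -0.01367537, -1.5534124 ])}
{'clock': 0.1, 'qpos': array([-1.16040271e+00,  3.53605923e-01,  1.63405237e+00, -1.52020449e-06,
        1.15520140e+00, -2.37759431e-03]), 'qvel': array([-0.00021613, -0.00150619, -0.00261432, -0.0015643 ,  0.00084007,
       -0.00112212]), 'joint_efforts': array([-1.56635779e-03, -6.06358051e+01, -3.42817461e+01, -1.09579537e-04,
        3.84728177e-03,  2.65933818e-05]), 'eef_pos': array([ 250.57054504, -572.13428521,  249.32301937]), 'tcp_rot': array([-3.14032561e+00, -1.62248850e-06,  4.12771826e-01]), 'contact_force': array([-0.03905779, -0.153725  ,  0.65768585]), 'wrist_torque': array([-0.00066637,  0.04908818, -0.02135937]), 'grasp_force': 0.0, 'opening': 1.0020346744972934}
```

View pics/top0.png

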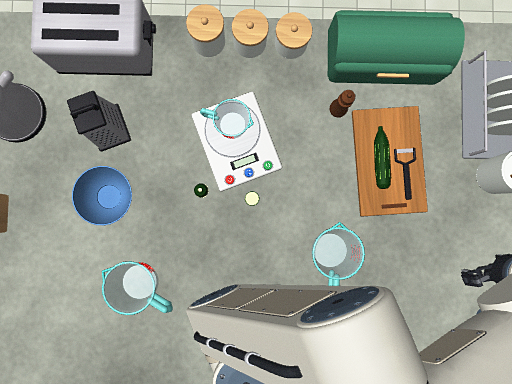

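View pics/scene0.png

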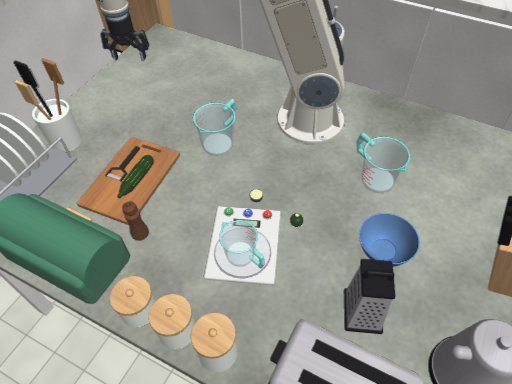

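The top view shows the scale near (237,140), with red at (230,180), blue at (249,173) and green at (268,165). In the scene view green is at (228,211), blue at (248,213) and red at (267,214). Next I'll locate the caps in both views.

```bash
cat > h.py <<'E'
import cv2,numpy as np
from scipy.spatial.transform import Rotation as R
def ray(f,u,v):
    return R.from_euler('xyz',f["attitude"]).apply([(u-f["cx"])/f["fx"],(v-f["cy"])/f["fy"],1.])
def plane(f,u,v,z):
    d=ray(f,u,v); return f["xyz"]+d*(z-f["xyz"][2])/d[2]
def cap(img,name,u,v,w=9):
    """saturated, colour-keyed blob centroid near (u,v)"""
    h=cv2.cvtColor(img,cv2.COLOR_BGR2HSV)
    H=h[...,0].astype(int); ok={"red":(H<12)|(H>168),"blue":(H>98)&(H<130),"green":(H>50)&(H<90)}[name]
    m=ok&(h[...,1]>110); y,x=np.mgrid[:m.shape[0],:m.shape[1]]
    m&=(abs(x-u)<w)&(abs(y-v)<w)
    m=cv2.morphologyEx(m.astype(np.uint8),cv2.MORPH_CLOSE,np.ones((5,5)))
    c=max(cv2.findContours(m,0,1)[0],key=cv2.contourArea)
    hull=np.zeros_like(m); cv2.fillConvexPoly(hull,cv2.convexHull(c),1)
    M=cv2.moments(hull,True)
    return M["m10"]/M["m00"],M["m01"]/M["m00"],M["m00"]
def tri(fa,pa,fb,pb):
    A=np.zeros((3,3));b=np.zeros(3)
    for f,p in((fa,pa),(fb,pb)):
        d=ray(f,*p);d/=np.linalg.norm(d);P=np.eye(3)-np.outer(d,d);A+=P;b+=P@f["xyz"]
    return np.linalg.solve(A,b)
E
python3 - <<'E'
from rig import r,cams
from h import *
t=cams.grab_frame("top");s=cams.grab_frame("scene")
np.set_printoptions(precision=1,suppress=True)
g={"red":((230,180),(267,214)),"blue":((249,173),(248,213)),"green":((268,165),(228,211))}
for n,(a,b) in g.items():
    pt=cap(t["color"],n,*a);ps=cap(s["color"],n,*b)
    print(n,np.array(pt),np.array(ps),plane(t,*pt[:2],29.5),plane(s,*ps[:2],29.5),tri(t,pt[:2],s,ps[:2]))
for n,p,z in(("jugrim",(234,118),128),("handle",(207,113),100),("end_a",(201,190),36),("end_b",(252,199),24),("milltop",(348,95),150),("bigjug",(339,252),140),("board",(353,107),20),("board2",(361,216),20)): print(n,plane(t,*p,z))
E
```

```text
red [229.2 179.1  65. ] [266.9 213.7  49. ] [471.6  58.7  29.5] [472.5  57.6  29.5] [472.   58.1  29.1]
blue [248.4 172.   61. ] [247.7 212.2  45. ] [493.4   2.5  29.5] [494.5   2.4  29.5] [493.7   2.3  28.4]
green [267.5 165.1  59. ] [228.5 211.   42. ] [515.1 -53.3  29.5] [517.5 -52.5  29.5] [515.6 -53.6  26.3]
jugrim [631.1  45.3 128. ]
handle [650. 122. 100.]
end_a [437.6 140.   36. ]
end_b [414.5  -9.4  24. ]
milltop [ 695.5 -262.9  150. ]
bigjug [ 271.2 -243.3  140. ]
board [ 696.  -307.2   20. ]
board2 [ 370.2 -332.5   20. ]
```

Emit:
send_rows:
  targets: [0.02, -0.019, 0, 0, 0, 0, -1, 0.045, -0.0425, 0, 0, 0, 0, -1, 0.07, -0.066, 0, 0, 0, 0, -1, 0.095, -0.09, 0, 0, 0, 0, -1, 0.12, -0.1135, 0, 0, 0, 0, -1, 0.145, -0.137, 0, 0, 0, 0, -1, 0.17, -0.161, 0, 0, 0, 0, -1, 0.195, -0.184, 0, 0, 0, 0, -1, 0.22, -0.208, 0, 0, 0, 0, -1, 0.245, -0.232, 0, 0, 0, 0, -1, 0.27, -0.255, 0, 0, 0, 0, -1, 0.295, -0.279, 0, 0, 0, 0, -1]

```text
clock: 1.2
eef_pos: [409.3, -197.1, 250.1]
tcp_rot: [3.141, -0.0, 0.413]
contact_force: [-0.4, -0.3, 0.1]
opening: 0.0
grasp_force: 0.0
```

Emit:
send_rows:
  targets: [0.025, -0.0235, 0, 0, 0, 0, -1, 0.05, -0.047, 0, 0, 0, 0, -1, 0.075, -0.0705, 0, 0, 0, 0, -1, 0.1, -0.094, 0, 0, 0, 0, -1, 0.125, -0.118, 0, 0, 0, 0, -1, 0.145, -0.137, 0, 0, 0, 0, -1, 0.155, -0.146, 0, 0, 0, 0, -1, 0.158, -0.15, 0, 0, 0, 0, -1, 0.158, -0.15, 0, 0, 0, 0, -1, 0.158, -0.15, 0, 0, 0, 0, -1]

```text
clock: 2.03
eef_pos: [493.1, 1.8, 249.8]
tcp_rot: [3.142, 0.001, 0.413]
contact_force: [-0.2, 0.5, -0.2]
opening: 0.002
grasp_force: 0.0
```

```bash
cat > d.py <<'E'
from rig import r
from h import *
import sys
np.set_printoptions(precision=1,suppress=True)
s=r.sense();T=R.from_euler('xyz',s["tcp_rot"])
print(s["clock"],s["eef_pos"],s["tcp_rot"].round(4).tolist(),s["opening"].round(3),s["contact_force"])
for p in((493.7,2.4,80),(515.6,-53.3,80)): print(p,T.inv().apply(np.array(p)-s["eef_pos"]))
E
python3 d.py; python3 -c "
from rig import cams
import cv2
cv2.imwrite('pics/w1.png',cams.grab_frame('wrist')['color'])"
```

```text
Traceback (most recent call last):
  File "d.py", line 6, in <module>
    print(s["clock"],s["eef_pos"],s["tcp_rot"].round(4).tolist(),s["opening"].round(3),s["contact_force"])
                                                                 ^^^^^^^^^^^^^^^^^^
AttributeError: 'float' object has no attribute 'round'
```

View pics/w1.png

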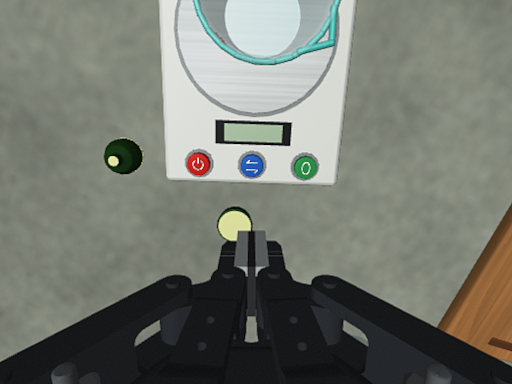

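The wrist view, with the fingers shut above end_b, shows red at (198,164), blue with two arrows at (252,166) and green with an oval at (305,167). I'll cross-check the positions from this camera.

```bash
sed -i 's/s\["opening"\].round(3)/s["opening"]/' d.py; python3 d.py; python3 - <<'E'
from rig import cams
from h import *
np.set_printoptions(precision=1,suppress=True)
f=cams.grab_frame("wrist")
for n,p in(("red",(198,164)),("blue",(252,166)),("green",(305,167))):
    c=cap(f["color"],n,*p,w=18);print(n,np.array(c),plane(f,*c[:2],31))
E
```

```text
2.0833 [493.1   1.4 249.8] [3.1415, 0.0006, 0.4124] -0.0018282355186673065 [-0.5 -0.7  0.4]
(493.7, 2.4, 80) [  1.1  -0.7 169.8]
(515.6, -53.3, 80) [ -1.2  59.1 169.9]
red [197.9 163.5 412. ] [472.3  58.   31. ]
blue [251.3 165.2 409. ] [494.3   3.   31. ]
green [304.7 166.9 414. ] [516.3 -52.2  31. ]
```

Emit:
send_rows:
  targets: [0.001, -0.001, 0.02, 0, 0, 0, -1, 0.001, -0.001, 0.05, 0, 0, 0, -1, 0.001, -0.001, 0.08, 0, 0, 0, -1, 0.001, -0.001, 0.11, 0, 0, 0, -1, 0.001, -0.001, 0.14, 0, 0, 0, -1, 0.001, -0.001, 0.165, 0, 0, 0, -1, 0.001, -0.001, 0.18, 0, 0, 0, -1, 0.001, -0.001, 0.188, 0, 0, 0, -1, 0.001, -0.001, 0.19, 0, 0, 0, -1, 0.001, -0.001, 0.19, 0, 0, 0, -1]

```text
clock: 2.97
eef_pos: [494.1, 2.9, 60.1]
tcp_rot: [-3.142, 0.0, 0.412]
contact_force: [-0.0, 0.1, -0.1]
opening: -0.003
grasp_force: 0.0
```

```bash
python3 d.py; python3 -c "
from rig import cams
import cv2
cv2.imwrite('pics/s2.png',cv2.resize(cams.grab_frame('scene')['color'][160:300,170:330],None,fx=4,fy=4))"
```

```text
2.9667 [494.1   2.9  60.1] [-3.1415, 0.0003, 0.4119] -0.002861831815373216 [-0.   0.1 -0.1]
(493.7, 2.4, 80) [ -0.6   0.3 -19.9]
(515.6, -53.3, 80) [ -2.8  60.1 -19.9]
```

View pics/s2.png

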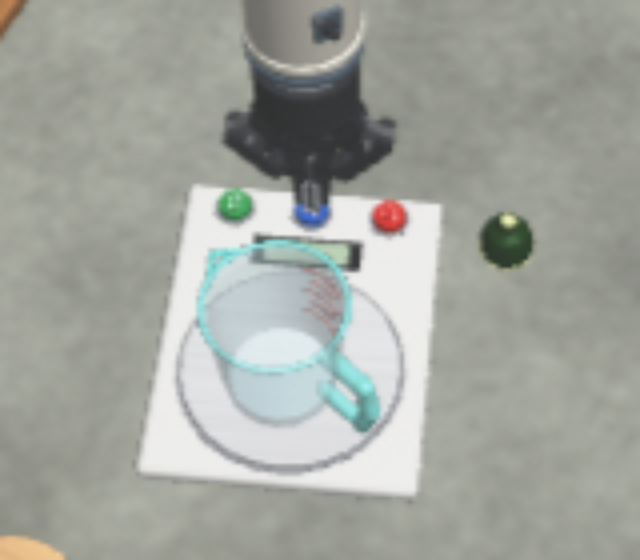

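The shut fingertips are right over the blue cap at (312,212), and the other two caps and the jug are clear. I'll creep down until I feel contact.

Emit:
send_rows:
  targets: [0, 0, 0.003, 0, 0, 0, -1, 0, 0, 0.006, 0, 0, 0, -1, 0, 0, 0.009, 0, 0, 0, -1, 0, 0, 0.011, 0, 0, 0, -1, 0, 0, 0.012, 0, 0, 0, -1, 0, 0, 0.012, 0, 0, 0, -1, 0, 0, 0.012, 0, 0, 0, -1]

```text
clock: 3.6
eef_pos: [494.4, 3.6, 48.1]
tcp_rot: [3.141, -0.0, 0.413]
contact_force: [0.5, -0.5, 2.7]
opening: 0.002
grasp_force: 1.1
```

Emit:
send_rows:
  targets: [0, 0, 0.001, 0, 0, 0, -1, 0, 0, 0.002, 0, 0, 0, -1, 0, 0, 0.003, 0, 0, 0, -1, 0, 0, 0.003, 0, 0, 0, -1, 0, 0, 0.003, 0, 0, 0, -1, 0, 0, 0.003, 0, 0, 0, -1]

```text
clock: 4.1
eef_pos: [494.4, 3.5, 45.1]
tcp_rot: [3.141, -0.0, 0.413]
contact_force: [0.9, 0.6, 3.9]
opening: 0.002
grasp_force: 2.0
```

Emit:
send_rows:
  targets: [0, 0, 0.0005, 0, 0, 0, -1, 0, 0, 0.001, 0, 0, 0, -1, 0, 0, 0.001, 0, 0, 0, -1, 0, 0, 0.001, 0, 0, 0, -1]

```text
clock: 4.43
eef_pos: [494.4, 3.5, 44.1]
tcp_rot: [3.141, -0.0, 0.413]
contact_force: [1.5, 0.4, 4.6]
opening: 0.003
grasp_force: 2.3
```

Emit:
send_rows:
  targets: [0, 0, -0.003, 0, 0, 0, -1, 0, 0, -0.008, 0, 0, 0, -1, 0, 0, -0.02, 0, 0, 0, -1, 0, 0, -0.036, 0, 0, 0, -1, 0, 0, -0.036, 0, 0, 0, -1, -0.001, 0.02, -0.036, 0, 0, 0, -1, -0.002, 0.04, -0.036, 0, 0, 0, -1, -0.003, 0.055, -0.036, 0, 0, 0, -1, -0.003, 0.06, -0.036, 0, 0, 0, -1, -0.003, 0.06, -0.036, 0, 0, 0, -1, -0.003, 0.06, -0.025, 0, 0, 0, -1, -0.003, 0.06, -0.016, 0, 0, 0, -1]

```text
clock: 5.43
eef_pos: [514.8, -52.0, 59.1]
tcp_rot: [-3.141, 0.0, 0.413]
contact_force: [-1.2, 0.1, -0.5]
opening: 0.003
grasp_force: 0.0
```

```bash
python3 d.py; python3 -c "
from rig import cams
import cv2
cv2.imwrite('pics/s3.png',cv2.resize(cams.grab_frame('scene')['color'][160:300,170:330],None,fx=4,fy=4))"
```

```text
5.4333 [514.8 -52.   59.1] [-3.1413, 0.0002, 0.4129] 0.0033577215605816186 [-1.2  0.1 -0.5]
(493.7, 2.4, 80) [  2.5 -58.3 -20.9]
(515.6, -53.3, 80) [  0.2   1.5 -20.9]
```

View pics/s3.png

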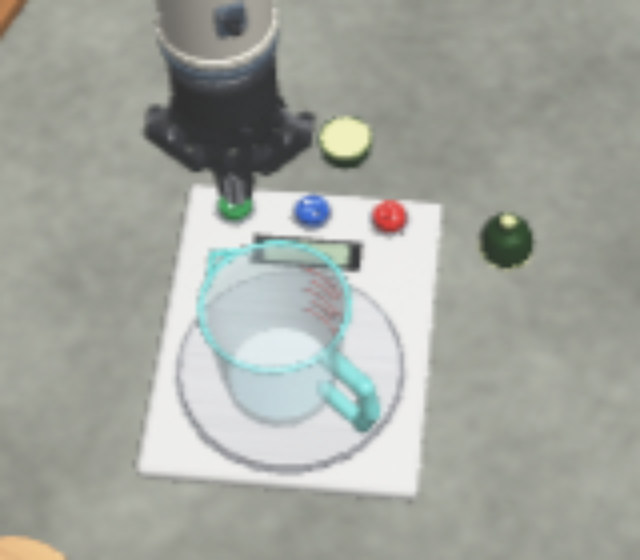

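The blue button is up again, and the fingertips are over the green cap at (235,207). Next I'll press green down 15–16 mm.

Emit:
send_rows:
  targets: [0.001, 0.001, 0.003, 0, 0, 0, -1, 0.001, 0.001, 0.006, 0, 0, 0, -1, 0.001, 0.001, 0.009, 0, 0, 0, -1, 0.001, 0.001, 0.011, 0, 0, 0, -1, 0.001, 0.001, 0.012, 0, 0, 0, -1, 0.001, 0.001, 0.013, 0, 0, 0, -1, 0.001, 0.001, 0.014, 0, 0, 0, -1, 0.001, 0.001, 0.014, 0, 0, 0, -1, 0.001, 0.001, 0.014, 0, 0, 0, -1]

```text
clock: 6.23
eef_pos: [516.8, -53.1, 46.1]
tcp_rot: [-3.142, -0.0, 0.413]
contact_force: [-1.4, 2.7, 2.8]
opening: 0.001
grasp_force: 1.7
```

Emit:
send_rows:
  targets: [0, 0, 0.001, 0, 0, 0, -1, 0, 0, 0.002, 0, 0, 0, -1, 0, 0, 0.002, 0, 0, 0, -1, 0, 0, 0.002, 0, 0, 0, -1]

```text
clock: 6.57
eef_pos: [516.8, -53.1, 44.0]
tcp_rot: [-3.142, -0.0, 0.413]
contact_force: [-0.3, 3.5, 4.2]
opening: 0.005
grasp_force: 2.3
```

Emit:
send_rows:
  targets: [0, 0, -0.003, 0, 0, 0, -1, 0, 0, -0.01, 0, 0, 0, -1, 0, 0, -0.03, 0, 0, 0, -1, 0, 0, -0.06, 0, 0, 0, -1, 0, 0, -0.09, 0, 0, 0, -1, 0, 0, -0.12, 0, 0, 0, -1, -0.01, 0.01, -0.15, 0, 0, 0, -1, -0.03, 0.03, -0.18, 0, 0, 0, -1, -0.05, 0.05, -0.2, 0, 0, 0, -1, -0.07, 0.075, -0.21, 0, 0, 0, -1, -0.09, 0.1, -0.21, 0, 0, 0, -1, -0.11, 0.12, -0.21, 0, 0, 0, -1]

```text
clock: 7.57
eef_pos: [464.0, -209.4, 255.7]
tcp_rot: [3.139, -0.002, 0.413]
contact_force: [0.9, -0.5, -1.1]
opening: 0.0
grasp_force: 0.0
```

Emit:
send_rows:
  targets: [-0.02, 0.02, 0, 0, 0, 0, -1, -0.02, 0.02, 0, 0, 0, 0, -1, -0.02, 0.02, 0, 0, 0, 0, -1, -0.02, 0.02, 0, 0, 0, 0, -1]

```text
clock: 7.9
eef_pos: [453.6, -233.5, 254.1]
tcp_rot: [-3.142, -0.0, 0.412]
contact_force: [0.4, -0.1, 0.6]
opening: 0.007
grasp_force: 0.0
```

```bash
python3 d.py; python3 -c "
from rig import cams
import cv2
cv2.imwrite('pics/s4.png',cams.grab_frame('scene')['color'])"
```

```text
7.9 [ 453.6 -233.5  254.1] [-3.1415, -0.0, 0.4118] 0.007163377843383515 [ 0.4 -0.1  0.6]
(493.7, 2.4, 80) [ 131.2 -200.1  174.2]
(515.6, -53.3, 80) [ 128.9 -140.3  174.1]
```

View pics/s4.png

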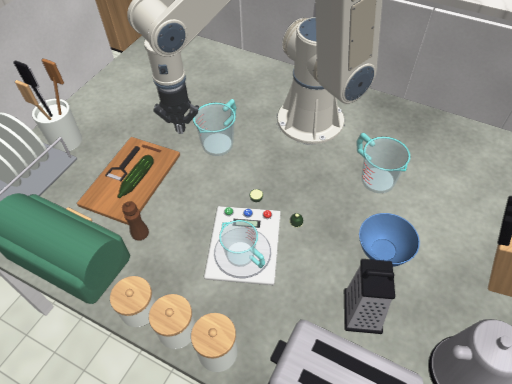

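All three buttons are up at (228,211), (248,213) and (267,214). The jug and the other things are where they were, and the hand is clear at (178,110).

```bash
python3 -c "
from rig import r
print(r.sign_off())"
```

```text
the job is handed in; nothing more can be done
None
```

I pressed the blue unit button fully down and let it come up, then did the same with the green tare button, lightly (under 6 N read at the tool); nothing else was touched as far as I could see, the hand is well clear, and the job is handed in, though the sign-off gave no verdict.

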